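# Air out the leak-test chamber with its lid lever

### The arm

A 6-joint arm with a two-finger parallel gripper is mounted at the origin on the work surface. World frame = base frame: x ahead of the robot, y to its left, z up, the work surface at z = 0. Lengths are in m, angles in degrees, forces in N, time in s.
With the tool pointing down it reaches from about 0.375 to 0.9 m from the base axis. Payload 3.1 kg.
Tool frame: the origin (TCP) lies at the very end of the fingers, on their centre line; the grasp point (between the pads) lies bot.grip_point_offset behind it (bot.grip_point_offset is the distance from the TCP to the grasp point, in m); z points along the fingers, y is the line along which they close (so a half turn about z gives the same grasp; the last joint's range is limited). The gripper opens to 87 mm and grips with 3 to 60 N. Pads are 19 mm wide; open, the fingers measure 117 mm over their backs; the gripper's body (75 mm by 190 mm) begins 51 mm behind the grasp point.
Start: joints at [-84.253, 30.224, 82.088, -0, 67.689, -10.227], TCP at [0.172, -0.601, 0.223] pointing down, gripper open.
Joint ranges: [-176.69, 176.69], [-43.24, 126.21], [12.49, 139.97], [-82, 262], [0, 151.66], [-163.58, 163.58]. Speed limits (degrees/s): [159.86, 159.86, 180, 180, 180, 180].

### API

Orientations are given as a 3x3 rotation matrix whose columns are the frame's x, y, z axes.
In Python, from rig import bot, viewer, ticket gives the robot as it stands.
- The arm moves only by the tool servo_tool, never from a script. Its argument "targets" is a list of rows, each an object with "offset": the shift along the tool's x, y, z in m, a list of three; "dr": the turn, a rotation vector about the tool's x, y, z in degrees, a list of three. In form: [{"offset": [x, y, z], "dr": [ax, ay, az]}, ...]. A call has 1 to 20 rows; each row is the pose to reach, as a shift and turn from the pose commanded when the call began, along the tool's axes at that moment; what a row does not reach only later rows make up. A row lasts 1/12 s, in which the tool goes at most 41.7 mm and 7.16 degrees, less where a joint would pass 70% of its speed; a pose out of reach is approached as far as the arm can. A call with a gripper value outside its range is refused whole. "gripper" is the gripper command: -1 is fully open, 1 is shut, values between are in proportion, set as the call begins (left out, the last holds). The fingers move at their own pace and stop on an object; the grip force is fixed at half the most. Time passes only in rows, so rows that repeat a pose let the fingers close. It gives the time, the measured TCP pose, the force, the opening and the grip force at its end, in the units of the state.
- bot.read_state(): the state, without advancing time (a new reading comes with each control period).
- viewer.capture(name): name is "scene" or "side" or "wrist"; returns a dict with "color" (384x512x3 uint8, red, green, blue), "camera_matrix" (3x3 intrinsics, pixels), "R" (3x3) and "t" (3): a world point X has camera coordinates R X + t. Camera axes: x right, y down, z forward; pixel columns grow to the right and rows downward; lengths in m; the calibration is good to about 2 mm. A picture is of the moment at which its call begins. There is no depth.
- ticket.hand_in(): hands the job in; it is judged then, once.
The state is a dict: "time_s": time; "joint_positions": joint angles; "qvel": joint speeds; "tau": joint torques, N m; "position": TCP position; "tcp_rot": TCP orientation; "force": force on the tool from outside, world axes, zero at the start; "moment": the same for the moment, N m; "opening": opening from 0.0 (shut) to 1.0 (fully open); "grasp_force": force on a finger pad.
Only numpy, scipy, OpenCV 4.12 (cv2) and the standard library are available. Lean on these libraries where they do the work, as an engineer would, in place of code of your own. Each camera call takes 0.05 s, during which the arm holds its last target. There are 200 camera calls.

### The job

Air out the leak-test chamber between two tests: with the fingertips, press the paddle of its hand lever down until the lever is on its stop and the linked lid is fully up, and keep it fully open for at least three seconds. Then let the lever back up slowly, so that the lid comes down gently onto its seal without slamming and is fully shut, and take the hand away. Work by the paddle alone: grip nothing, do not force the lever hard against its stop, do not touch the lid, and leave the loose things on the bench where they are.

Things in the scene. Friction and masses are not known exactly. Their poses are not given: they have to be found in the camera images.
- chamber: the leak-test chamber, fixed: a steel box 240 x 200 mm on a base plate, 142 mm high with the lid shut. Origin: on the bench under the box's centre; x points from its front (robot side) to its back (lid hinge), y left, z up. The lever runs along its right side and sticks out past the front; lever pivot (axis along y) at (10, -130, 95) mm. Lid hinge axis at x 140, z 135 mm.
- lever_arm: the hand lever: a steel flat bar (6 mm thick, 22 mm high) ending towards the robot in the paddle, a flat black rubber press plate 50 mm (along the lever) x 70 mm (across) x 8 mm thick that lies on top of the bar. Origin: on the pivot axis; at rest its axes are those of the chamber, and it turns about y as the lever is pressed.
- paddle_top (a point): centre of the paddle's upper face, where the fingers press; 235 mm along the lever from its pivot and 19 mm above the lever's line. At rest it is 167 mm above the bench and slopes 0.23 rad up towards the robot; on the stop it is 60 mm above the bench, slopes 0.23 rad down towards the robot, and lies 9 mm nearer the robot (midway, at 114 mm, 10 mm nearer).
- lever (a joint): angle of the hand lever: 0 at rest (lid shut), grows as the paddle is pressed down, 0.46 rad on its rubber stop. It has no latch: the lid's weight pushes the paddle back up with about 5 to 11 N, and let go, the lid falls shut.
- lid: the lid panel: aluminium frame with a clear window, 250 x 215 x 14 mm, 0.95 kg give or take a fifth. Origin: the panel's centre, 140 mm in front of its hinge axis; z points out of its upper face. Its tilt is the opening: 0 shut flat on the seal, 0.83 rad with the lever on its stop. A push rod ties it to the lever: it turns about 1.8 rad per rad of lever, 8 rad per metre of paddle travel.
- jar: loose bystander: a closed jar, 56 mm across, 60 mm high. Origin: centre of its underside.
- flange: loose bystander: a round steel blanking flange, 55 mm across, 20 mm high. Origin: centre of its underside.
- valve: loose bystander: a brass needle valve lying with its black knob upwards, 26 x 86 mm, 54 mm high. Origin: centre of its underside.
- wrench: loose bystander: a steel wrench 160 mm long lying flat. Origin: centre of its underside.

How it is judged:
By the outcome, as a careful person would: the job done as asked, in the order asked, and still so for the second after the job is handed in, with the robot touching nothing.
It also fails if it takes over 45 s, if anything falls off the work surface, if the arm or the gripper's body presses on something with over 40 N, if the wrist force passes 120 N, or if a joint passes its speed limit or range.

## Working session

There is one attempt and no reset: what is moved stays moved. The work goes in short steps, Python scripts to look and compute and a tool call to move; the robot and the scene stay as the last step left them, time stands still between calls to the robot, and variables do not carry over. Pictures are saved under pics/ and viewed, at most 10 in all, crops included, and the job is handed in when it is done.

Besides the shell and the picture viewer there is one more tool, called after "Request:" by a JSON object that holds its "fn" and its "kwargs", one argument or row to a line. servo_tool: Moves the arm, as the interface text tells. Its arguments: {"type":"object","properties":{"targets":{"type":"array"},"gripper":{"type":"number"}},"required":["targets"]}

```bash
mkdir -p pics; python3 - <<'E'
from rig import bot, viewer
import cv2,numpy as np
s=bot.read_state();print(s['time_s'],s['position'],np.round(s['tcp_rot'],3).tolist(),s['force'],s['opening'],bot.grip_point_offset)
for n in('scene','side'):
    c=viewer.capture(n);np.savez('pics/'+n+'.npz',**c);cv2.imwrite(f'pics/{n}0.png',c['color'][...,::-1])
    print(n,c['camera_matrix'],c['R'].tolist(),c['t'])
a=[cv2.imread(f'pics/{n}0.png') for n in('scene','side')]
E
```

```text
0.0 [ 0.17194037 -0.60011969  0.22157551] [[0.961, 0.275, -0.0], [0.275, -0.961, 0.002], [0.0, -0.002, -1.0]] [ 1.08013542 -0.17153286  0.79351794] 1.00020362533044 0.0187
scene [[454.46281583   0.         258.51836672]
 [  0.         454.46281583 191.51023349]
 [  0.           0.           1.        ]] [[0.07613098879493808, 0.9970079758608575, -0.013385388113188642], [0.747778569236253, -0.06596973158407984, -0.6606627020694501], [-0.6595690137780029, 0.040287598396530656, -0.7505635386023971]] [-0.02372769 -0.38279318  1.67156422]
side [[482.45102142   0.         259.67482785]
 [  0.         482.45102142 192.4701143 ]
 [  0.           0.           1.        ]] [[-0.953672987214429, -0.30061954378971695, 0.011650036445024764], [-0.17223804310210328, 0.5138315559538398, -0.8404232199400575], [0.24666148861519888, -0.8034955021639627, -0.5418053968321241]] [0.56990625 0.22447821 0.8860666 ]
```

View pics/scene0.png

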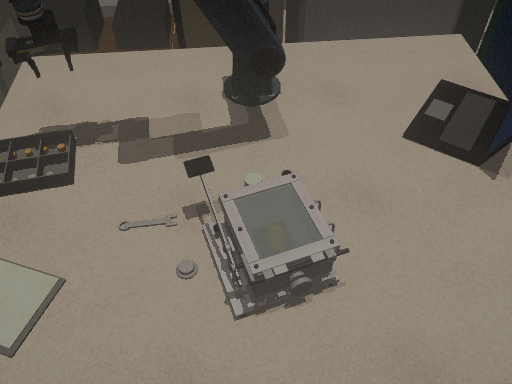

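View pics/side0.png

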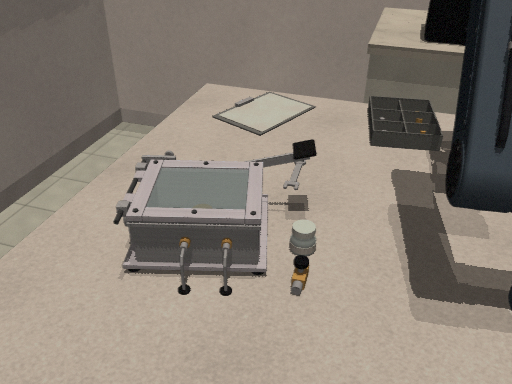

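Scene view: the paddle is the black plate at about (199,166), with the lever running to (215,220) and the chamber around (275,225). The wrench (148,223) and flange (187,269) lie to the lever's right, and the jar (254,180) and valve (287,175) are in front of the chamber. In the side view the paddle is at (304,149).

```bash
cat > h.py <<'E'
import cv2,numpy as np
def tri(cs,ps):
    P=[c['camera_matrix']@np.c_[c['R'],c['t']] for c in cs]
    X=cv2.triangulatePoints(P[0],P[1],np.float64(ps[0]).reshape(2,1),np.float64(ps[1]).reshape(2,1)).ravel();return X[:3]/X[3]
def proj(c,X):
    p=c['camera_matrix']@(c['R']@X+c['t']);return p[:2]/p[2]
def ray(c,p,z):
    d=c['R'].T@np.linalg.solve(c['camera_matrix'],[p[0],p[1],1]);o=-c['R'].T@c['t'];return o+d*(z-o[2])/d[2]
E
python3 - <<'E'
from h import *
cs=[dict(np.load(f'pics/{n}.npz')) for n in('scene','side')]
cen=[]
for c,(x0,y0,x1,y1),n in zip(cs,[(178,148,222,184),(286,134,324,166)],'ab'):
    g=cv2.cvtColor(c['color'],cv2.COLOR_RGB2GRAY)[y0:y1,x0:x1]
    m=(g<45).astype('uint8');k,l,st,ce=cv2.connectedComponentsWithStats(m)
    i=1+st[1:,4].argmax();ct=cv2.findContours((l==i).astype('uint8'),0,1)[0][0]
    q=cv2.approxPolyDP(ct,3,True)[:,0]+[x0,y0];r=cv2.boxPoints(cv2.minAreaRect(ct))+[x0,y0]
    cen.append(ce[i]+[x0,y0]);print(n,st[i],cen[-1],q.tolist(),r.round(1).tolist())
    big=cv2.resize(c['color'][y0-20:y1+60,x0-20:x1+60,::-1],None,fx=4,fy=4,interpolation=2);cv2.imwrite(f'pics/p{n}.png',big)
print(tri(cs,cen),[ray(cs[0],p,.16) for p in cen[:1]])
ims=[cv2.imread(f'pics/p{n}.png') for n in'ab'];h=min(i.shape[0] for i in ims)
cv2.imwrite('pics/pab.png',cv2.resize(np.hstack([i[:h] for i in ims]),None,fx=.72,fy=.72))
E
```

```text
a [22 22  3  2  3] [201.         170.66666667] [[200, 170]] [[199.8, 170.4], [200.0, 170.0], [202.0, 171.0], [201.8, 171.4]]
b [  7   6  23  20 358] [303.81005587 149.34357542] [[313, 140], [294, 143], [293, 158], [315, 155]] [[290.1, 143.6], [313.0, 139.0], [316.2, 155.2], [293.3, 159.7]]
[ 0.55536244 -0.17026352  0.15797043] [array([ 0.56680626, -0.16597687,  0.16      ])]
```

View pics/pab.png

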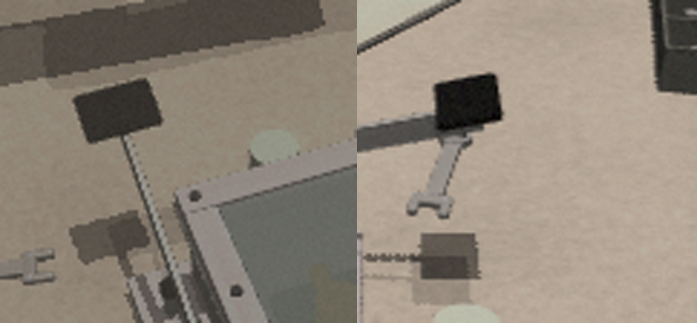

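The crop shows the paddle clearly in both views. In the scene view it is grey-black and needs a higher threshold.

```bash
python3 - <<'E'
from h import *
cs=[dict(np.load(f'pics/{n}.npz')) for n in('scene','side')]
cen=[];Q=[]
for c,(x0,y0,x1,y1),th in zip(cs,[(178,148,222,184),(286,134,324,166)],(78,40)):
    g=cv2.cvtColor(c['color'],cv2.COLOR_RGB2GRAY)[y0:y1,x0:x1]
    k,l,st,ce=cv2.connectedComponentsWithStats((g<th).astype('uint8'))
    i=1+st[1:,4].argmax();ct=cv2.findContours((l==i).astype('uint8'),0,1)[0][0]
    q=cv2.approxPolyDP(ct,4,True)[:,0]+[x0,y0];cen.append(ce[i]+[x0,y0]);Q.append(q);print(st[i],cen[-1],q.tolist())
print('centre',tri(cs,cen))
if len(Q[0])==4==len(Q[1]):
  # match corners: cyclic shift with least reprojection error
  best=None
  for s in range(4):
    X=[tri(cs,(Q[0][j],Q[1][(j+s)%4])) for j in range(4)]
    e=sum(np.linalg.norm(proj(cs[k],X[j])-(Q[0][j],Q[1][(j+s)%4])[k]) for j in range(4) for k in(0,1))
    if best is None or e<best[0]: best=(e,X)
  X=np.array(best[1]);print(best[0],X.round(4).tolist(),X.mean(0))
  print([np.linalg.norm(X[j]-X[j-1]).round(4) for j in range(4)])
# lever shadow-free direction: bar top edge from scene
for p in [(183,163),(211,155),(215,172),(189,178)]: print(ray(cs[0],p,.165))
E
```

```text
[  6   7  30  27 450] [198.43555556 166.18222222] [[208, 155], [184, 162], [189, 177], [199, 174], [202, 181], [200, 175], [213, 170]]
[  7   6  23  20 352] [303.97159091 149.28409091] [[313, 140], [294, 143], [294, 158], [315, 155]]
centre [ 0.55124203 -0.17287103  0.16219971]
[ 0.53968304 -0.21239989  0.165     ]
[ 0.51629453 -0.13942259  0.165     ]
[ 0.57963766 -0.12967697  0.165     ]
[ 0.59482073 -0.1954671   0.165     ]
```

```bash
python3 - <<'E'
from h import *
cs=[dict(np.load(f'pics/{n}.npz')) for n in('scene','side')]
A=[(208.5,155),(184,162),(189,177.5),(213,170.5)];B=[(315,155.5),(313,140),(294,143),(294,158)]
X=np.array([tri(cs,(a,b)) for a,b in zip(A,B)]);print(X.round(4).tolist(),X.mean(0))
print([np.linalg.norm(X[j]-X[j-1]).round(4) for j in range(4)])
R=np.array([ray(cs[0],a,z) for a,z in zip(A,(.172,.172,.160,.160))]);print(R.round(4).tolist(),R.mean(0))
R2=np.array([ray(cs[1],a,z) for a,z in zip(B,(.164,.172,.161,.153))]);print(R2.round(4).tolist(),R2.mean(0))
for r in (R,R2):
  for i,j in((0,3),(1,2)): d=r[j]-r[i];print('along',np.degrees(np.arctan2(d[1],d[0])),np.hypot(*d[:2]))
  for i,j in((1,0),(2,3)): d=r[j]-r[i];print('across',np.degrees(np.arctan2(-d[0],d[1])),np.hypot(*d[:2]))
# lid long edges at z=.142 : fit lines in scene
c=cs[0]
for a,b in [((222,190),(243,271)),((297,176),(337,247)),((222,190),(297,176)),((243,271),(337,247))]:
  d=ray(c,b,.142)-ray(c,a,.142);print(np.degrees(np.arctan2(d[1],d[0])),np.linalg.norm(d),ray(c,a,.142))
E
```

```text
[[0.5196, -0.1452, 0.1674], [0.5394, -0.2097, 0.1694], [0.5823, -0.1985, 0.1584], [0.5647, -0.1359, 0.1568]] [ 0.55150712 -0.17234699  0.16300848]
[np.float64(0.0472), np.float64(0.0675), np.float64(0.0456), np.float64(0.0651)]
[[0.523, -0.1454, 0.172], [0.5434, -0.2087, 0.172], [0.5883, -0.1963, 0.16], [0.569, -0.1351, 0.16]] [ 0.55591601 -0.17137284  0.166     ]
[[0.5211, -0.15, 0.164], [0.5382, -0.2061, 0.172], [0.5801, -0.199, 0.161], [0.5659, -0.1441, 0.153]] [ 0.55131404 -0.17480062  0.1625    ]
along 12.592051220660911 0.04707776342196533
along 15.504676441539111 0.046648399628478186
across 17.799676606013964 0.06654637098074848
across 17.556297505769162 0.06414194728037921
along 7.473510532934019 0.04523190189743019
along 9.687476855177449 0.04249385657594738
across 16.967944642840482 0.05866784301328825
across 14.477861508878306 0.05664534278745281
9.496110352079247 0.24422510254989685 [ 0.62215319 -0.11448905  0.142     ]
15.03307787824669 0.23559567742131943 [0.59069066 0.08070085 0.142     ]
99.1567060445933 0.19770934710498853 [ 0.62215319 -0.11448905  0.142     ]
101.71924381700163 0.2206040670549717 [ 0.86303162 -0.07419663  0.142     ]
```

Request:
{"fn": "servo_tool", "kwargs": {
  "targets": [
    {"offset":[0.01,-0.006,0],"dr":[0,0,0]},
    {"offset":[0.03,-0.019,0],"dr":[0,0,0]},
    {"offset":[0.06,-0.038,0],"dr":[0,0,0]},
    {"offset":[0.09,-0.057,0],"dr":[0,0,0]},
    {"offset":[0.12,-0.076,0],"dr":[0,0,0]},
    {"offset":[0.15,-0.096,0],"dr":[0,0,0]},
    {"offset":[0.18,-0.115,0],"dr":[0,0,0]},
    {"offset":[0.21,-0.134,0],"dr":[0,0,0]},
    {"offset":[0.24,-0.153,0],"dr":[0,0,0]},
    {"offset":[0.27,-0.172,0],"dr":[0,0,0]},
    {"offset":[0.3,-0.191,0],"dr":[0,0,0]},
    {"offset":[0.33,-0.21,0],"dr":[0,0,0]},
    {"offset":[0.36,-0.229,0],"dr":[0,0,0]},
    {"offset":[0.39,-0.248,0],"dr":[0,0,0]},
    {"offset":[0.42,-0.267,0],"dr":[0,0,0]},
    {"offset":[0.45,-0.287,0],"dr":[0,0,0]},
    {"offset":[0.47,-0.3,0],"dr":[0,0,0]},
    {"offset":[0.48,-0.306,0],"dr":[0,0,0]},
    {"offset":[0.482,-0.307,0],"dr":[0,0,0]},
    {"offset":[0.482,-0.307,0],"dr":[0,0,0]}
  ],
  "gripper": 1
}}

```text
time_s: 1.77
position: [0.5506, -0.1726, 0.2223]
tcp_rot: [[0.961, 0.277, -0.001], [0.277, -0.961, -0.0], [-0.001, -0.0, -1.0]]
force: [-0.0, 0.3, -0.5]
opening: 0.007
grasp_force: 0.0
```

```bash
python3 - <<'E'
from rig import bot, viewer
from h import *
s=bot.read_state();print(s['time_s'],s['position'],np.round(s['tcp_rot'],3).tolist(),s['force'],s['opening'])
I=[]
for n in('scene','side','wrist'):
    c=viewer.capture(n);np.savez('pics/'+n+'1.npz',**c);p=proj(c,np.array([s['position'][0],s['position'][1],.165]));print(n,p)
    im=c['color'][...,::-1].copy();I.append(im if n=='wrist' else cv2.resize(im[90:240,(120 if n=='scene' else 220):(120 if n=='scene' else 220)+200],None,fx=1.92,fy=1.92,interpolation=2))
h=384
w=cv2.resize(I[2],(384,288))
cv2.imwrite('pics/m1.png',np.vstack([np.hstack(I[:2]),np.hstack([w,0*w])]))
E
```

```text
1.7667 [ 0.55063077 -0.17256705  0.22232125] [[0.961, 0.277, -0.001], [0.277, -0.961, -0.0], [-0.001, -0.0, -1.0]] [-0.03805017  0.25709229 -0.51416554] 0.0069035476747375795
scene [198.28804556 165.00928779]
side [304.07766524 148.46465187]
wrist [254.32266463 206.88374705]
```

View pics/m1.png

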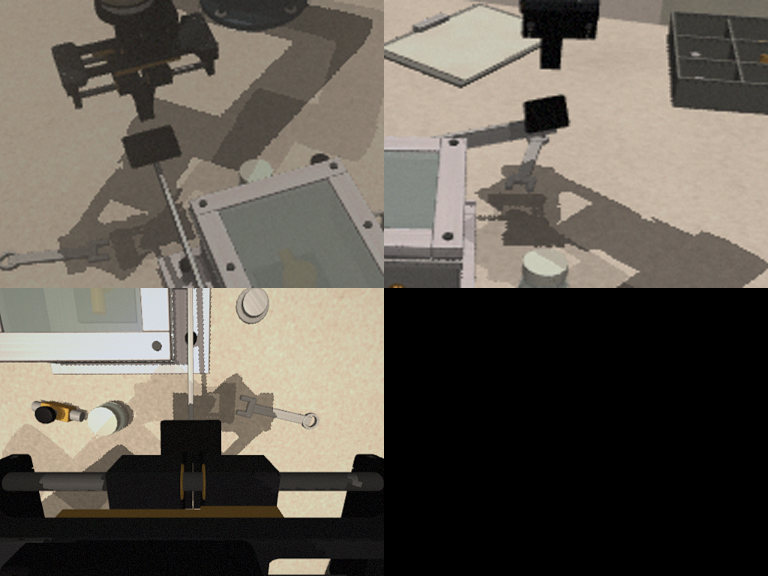

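The tip is centred over the paddle and the lever is parallel to tool x. Next I lower onto the paddle and start to press.

Request:
{"fn": "servo_tool", "kwargs": {
  "targets": [
    {"offset":[0,0,0.006],"dr":[0,0,0]},
    {"offset":[0,0,0.014],"dr":[0,0,0]},
    {"offset":[0,0,0.022],"dr":[0,0,0]},
    {"offset":[0,0,0.03],"dr":[0,0,0]},
    {"offset":[0,0,0.038],"dr":[0,0,0]},
    {"offset":[0,0,0.044],"dr":[0,0,0]},
    {"offset":[0,0,0.047],"dr":[0,0,0]},
    {"offset":[0,0,0.049],"dr":[0,0,0]},
    {"offset":[0,0,0.051],"dr":[0,0,0]},
    {"offset":[0,0,0.053],"dr":[0,0,0]},
    {"offset":[0,0,0.055],"dr":[0,0,0]},
    {"offset":[-0.001,0,0.057],"dr":[0,0,0]},
    {"offset":[-0.001,0,0.059],"dr":[0,0,0]},
    {"offset":[-0.002,0,0.061],"dr":[0,0,0]},
    {"offset":[-0.002,0,0.063],"dr":[0,0,0]},
    {"offset":[-0.003,0,0.065],"dr":[0,0,0]}
  ]
}}

```text
time_s: 3.25
position: [0.5483, -0.174, 0.1591]
tcp_rot: [[0.961, 0.275, 0.001], [0.275, -0.961, -0.001], [0.001, 0.001, -1.0]]
force: [-1.1, 1.8, 7.4]
opening: 0.008
grasp_force: 3.7
```

Request:
{"fn": "servo_tool", "kwargs": {
  "targets": [
    {"offset":[-0.001,0,0.003],"dr":[0,0,0]},
    {"offset":[-0.002,0,0.007],"dr":[0,0,0]},
    {"offset":[-0.003,0,0.011],"dr":[0,0,0]},
    {"offset":[-0.004,0,0.015],"dr":[0,0,0]},
    {"offset":[-0.004,0,0.019],"dr":[0,0,0]},
    {"offset":[-0.005,0,0.023],"dr":[0,0,0]},
    {"offset":[-0.005,0,0.027],"dr":[0,0,0]},
    {"offset":[-0.006,0,0.031],"dr":[0,0,0]},
    {"offset":[-0.006,0,0.035],"dr":[0,0,0]},
    {"offset":[-0.007,0,0.039],"dr":[0,0,0]},
    {"offset":[-0.007,0,0.043],"dr":[0,0,0]},
    {"offset":[-0.008,0,0.047],"dr":[0,0,0]},
    {"offset":[-0.008,0,0.051],"dr":[0,0,0]},
    {"offset":[-0.008,0,0.055],"dr":[0,0,0]},
    {"offset":[-0.008,0,0.059],"dr":[0,0,0]},
    {"offset":[-0.008,0,0.063],"dr":[0,0,0]},
    {"offset":[-0.008,0,0.067],"dr":[0,0,0]},
    {"offset":[-0.008,0,0.07],"dr":[0,0,0]},
    {"offset":[-0.008,0,0.073],"dr":[0,0,0]},
    {"offset":[-0.008,0,0.075],"dr":[0,0,0]}
  ]
}}

```text
time_s: 4.92
position: [0.5404, -0.1763, 0.0836]
tcp_rot: [[0.961, 0.276, 0.0], [0.276, -0.961, -0.001], [0.0, 0.001, -1.0]]
force: [-2.4, 0.8, 7.0]
opening: 0.002
grasp_force: 3.8
```

Request:
{"fn": "servo_tool", "kwargs": {
  "targets": [
    {"offset":[0,0,0.002],"dr":[0,0,0]},
    {"offset":[0,0,0.004],"dr":[0,0,0]},
    {"offset":[0,0,0.006],"dr":[0,0,0]},
    {"offset":[0.001,0,0.008],"dr":[0,0,0]},
    {"offset":[0.001,0,0.01],"dr":[0,0,0]},
    {"offset":[0.001,0,0.012],"dr":[0,0,0]},
    {"offset":[0.001,0,0.014],"dr":[0,0,0]},
    {"offset":[0.001,0,0.016],"dr":[0,0,0]},
    {"offset":[0.001,0,0.017],"dr":[0,0,0]},
    {"offset":[0.001,0,0.018],"dr":[0,0,0]}
  ]
}}

```text
time_s: 5.75
position: [0.5419, -0.1759, 0.0656]
tcp_rot: [[0.961, 0.275, 0.001], [0.275, -0.961, -0.001], [0.001, 0.001, -1.0]]
force: [-1.6, 0.6, 5.4]
opening: 0.008
grasp_force: 2.9
```

Request:
{"fn": "servo_tool", "kwargs": {
  "targets": [
    {"offset":[0,0,0.001],"dr":[0,0,0]},
    {"offset":[0,0,0.002],"dr":[0,0,0]},
    {"offset":[0,0,0.003],"dr":[0,0,0]},
    {"offset":[0,0,0.003],"dr":[0,0,0]}
  ]
}}

```text
time_s: 6.08
position: [0.5422, -0.1758, 0.0625]
tcp_rot: [[0.961, 0.275, 0.002], [0.275, -0.961, -0.0], [0.002, 0.001, -1.0]]
force: [0.9, 2.1, 4.1]
opening: 0.007
grasp_force: 2.4
```

Request:
{"fn": "servo_tool", "kwargs": {
  "targets": [
    {"offset":[0,0,0.0005],"dr":[0,0,0]},
    {"offset":[0,0,0.001],"dr":[0,0,0]},
    {"offset":[0,0,0.001],"dr":[0,0,0]}
  ]
}}

```text
time_s: 6.33
position: [0.5423, -0.1758, 0.0618]
tcp_rot: [[0.961, 0.275, 0.002], [0.275, -0.961, -0.0], [0.002, 0.001, -1.0]]
force: [-0.7, 2.8, 7.0]
opening: 0.005
grasp_force: 3.4
```

Request:
{"fn": "servo_tool", "kwargs": {
  "targets": [
    {"offset":[0,0,0.0005],"dr":[0,0,0]},
    {"offset":[0,0,0.001],"dr":[0,0,0]},
    {"offset":[0,0,0.001],"dr":[0,0,0]}
  ]
}}

```text
time_s: 6.58
position: [0.5424, -0.1758, 0.0616]
tcp_rot: [[0.961, 0.275, 0.003], [0.275, -0.961, -0.001], [0.002, 0.001, -1.0]]
force: [-1.6, 2.7, 11.6]
opening: 0.007
grasp_force: 6.1
```

```bash
python3 - <<'E'
from rig import bot, viewer
from h import *
s=bot.read_state();print(s['time_s'],s['position'],s['force'])
I=[]
for n in('scene','side'):
    c=viewer.capture(n);np.savez('pics/'+n+'2.npz',**c)
    I.append(cv2.resize(c['color'][60:300,(110 if n=='scene' else 90):(110 if n=='scene' else 90)+260,::-1],None,fx=1.5,fy=1.5,interpolation=2))
cv2.imwrite('pics/m2.png',np.hstack(I))
E
```

```text
6.5833 [ 0.54238736 -0.17579011  0.06162965] [-1.62673373  2.7338308  11.64698031]
```

View pics/m2.png

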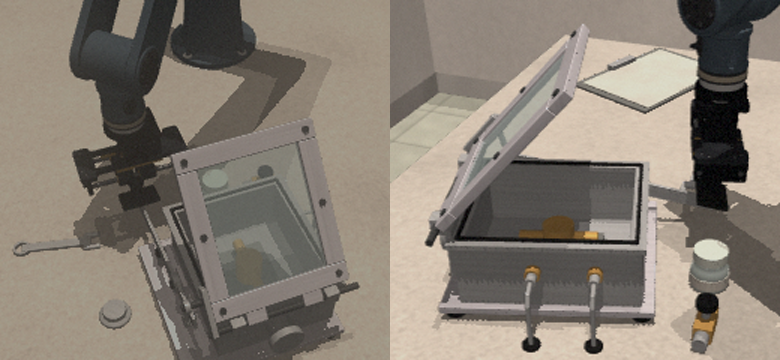

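The lid is up at about 45–50° and the force rose from 4 to 12 N over the last 2 mm commanded, so the lever is on its stop. I'll hold here with a touch more pressure.

Request:
{"fn": "servo_tool", "kwargs": {
  "targets": [
    {"offset":[0,0,0.0005],"dr":[0,0,0]},
    {"offset":[0,0,0.0005],"dr":[0,0,0]},
    {"offset":[0,0,0.0005],"dr":[0,0,0]},
    {"offset":[0,0,0.0005],"dr":[0,0,0]},
    {"offset":[0,0,0.0005],"dr":[0,0,0]},
    {"offset":[0,0,0.0005],"dr":[0,0,0]},
    {"offset":[0,0,0.0005],"dr":[0,0,0]},
    {"offset":[0,0,0.0005],"dr":[0,0,0]},
    {"offset":[0,0,0.0005],"dr":[0,0,0]},
    {"offset":[0,0,0.0005],"dr":[0,0,0]},
    {"offset":[0,0,0.0005],"dr":[0,0,0]},
    {"offset":[0,0,0.0005],"dr":[0,0,0]},
    {"offset":[0,0,0.0005],"dr":[0,0,0]},
    {"offset":[0,0,0.0005],"dr":[0,0,0]},
    {"offset":[0,0,0.0005],"dr":[0,0,0]},
    {"offset":[0,0,0.0005],"dr":[0,0,0]},
    {"offset":[0,0,0.0005],"dr":[0,0,0]},
    {"offset":[0,0,0.0005],"dr":[0,0,0]},
    {"offset":[0,0,0.0005],"dr":[0,0,0]},
    {"offset":[0,0,0.0005],"dr":[0,0,0]}
  ]
}}

```text
time_s: 8.35
position: [0.5424, -0.1758, 0.0616]
tcp_rot: [[0.961, 0.275, 0.003], [0.275, -0.961, -0.001], [0.003, 0.002, -1.0]]
force: [-1.5, 2.1, 15.3]
opening: 0.003
grasp_force: 7.5
```

Request:
{"fn": "servo_tool", "kwargs": {
  "targets": [
    {"offset":[0,0,0],"dr":[0,0,0]},
    {"offset":[0,0,0],"dr":[0,0,0]},
    {"offset":[0,0,0],"dr":[0,0,0]},
    {"offset":[0,0,0],"dr":[0,0,0]},
    {"offset":[0,0,0],"dr":[0,0,0]},
    {"offset":[0,0,0],"dr":[0,0,0]},
    {"offset":[0,0,0],"dr":[0,0,0]},
    {"offset":[0,0,0],"dr":[0,0,0]},
    {"offset":[0,0,0],"dr":[0,0,0]},
    {"offset":[0,0,0],"dr":[0,0,0]},
    {"offset":[0,0,0],"dr":[0,0,0]},
    {"offset":[0,0,0],"dr":[0,0,0]},
    {"offset":[0,0,0],"dr":[0,0,0]},
    {"offset":[0,0,0],"dr":[0,0,0]},
    {"offset":[0,0,0],"dr":[0,0,0]},
    {"offset":[0,0,0],"dr":[0,0,0]},
    {"offset":[0,0,0],"dr":[0,0,0]},
    {"offset":[0,0,0],"dr":[0,0,0]},
    {"offset":[0,0,0],"dr":[0,0,0]},
    {"offset":[0,0,0],"dr":[0,0,0]}
  ]
}}

```text
time_s: 10.02
position: [0.5424, -0.1758, 0.0615]
tcp_rot: [[0.961, 0.275, 0.003], [0.275, -0.961, -0.001], [0.003, 0.002, -1.0]]
force: [-1.1, 2.6, 14.6]
opening: 0.005
grasp_force: 7.5
```

Request:
{"fn": "servo_tool", "kwargs": {
  "targets": [
    {"offset":[0,0,0],"dr":[0,0,0]},
    {"offset":[0,0,0],"dr":[0,0,0]},
    {"offset":[0,0,0],"dr":[0,0,0]},
    {"offset":[0,0,0],"dr":[0,0,0]},
    {"offset":[0,0,0],"dr":[0,0,0]},
    {"offset":[0,0,0],"dr":[0,0,0]},
    {"offset":[0,0,0],"dr":[0,0,0]},
    {"offset":[0,0,0],"dr":[0,0,0]}
  ]
}}

```text
time_s: 10.68
position: [0.5424, -0.1758, 0.0616]
tcp_rot: [[0.961, 0.275, 0.003], [0.275, -0.961, -0.001], [0.003, 0.002, -1.0]]
force: [-1.7, 3.5, 14.2]
opening: 0.008
grasp_force: 7.5
```

Request:
{"fn": "servo_tool", "kwargs": {
  "targets": [
    {"offset":[0,0,-0.001],"dr":[0,0,0]},
    {"offset":[0,0,-0.002],"dr":[0,0,0]},
    {"offset":[0,0,-0.004],"dr":[0,0,0]},
    {"offset":[0,0,-0.006],"dr":[0,0,0]},
    {"offset":[0,0,-0.008],"dr":[0,0,0]},
    {"offset":[0,0,-0.01],"dr":[0,0,0]},
    {"offset":[-0.001,0,-0.012],"dr":[0,0,0]},
    {"offset":[-0.001,0,-0.014],"dr":[0,0,0]},
    {"offset":[-0.001,0,-0.016],"dr":[0,0,0]},
    {"offset":[-0.001,0,-0.018],"dr":[0,0,0]},
    {"offset":[-0.001,0,-0.02],"dr":[0,0,0]},
    {"offset":[-0.001,0,-0.022],"dr":[0,0,0]},
    {"offset":[-0.001,0,-0.024],"dr":[0,0,0]},
    {"offset":[-0.001,0,-0.026],"dr":[0,0,0]},
    {"offset":[-0.001,0,-0.028],"dr":[0,0,0]},
    {"offset":[-0.001,0,-0.03],"dr":[0,0,0]},
    {"offset":[-0.001,0,-0.032],"dr":[0,0,0]},
    {"offset":[-0.001,0,-0.034],"dr":[0,0,0]},
    {"offset":[-0.001,0,-0.036],"dr":[0,0,0]},
    {"offset":[-0.001,0,-0.038],"dr":[0,0,0]}
  ]
}}

```text
time_s: 12.35
position: [0.5399, -0.1764, 0.0974]
tcp_rot: [[0.961, 0.275, -0.001], [0.275, -0.961, -0.0], [-0.001, 0.0, -1.0]]
force: [-0.8, -0.7, 5.8]
opening: 0.006
grasp_force: 3.0
```

Request:
{"fn": "servo_tool", "kwargs": {
  "targets": [
    {"offset":[0,0,-0.002],"dr":[0,0,0]},
    {"offset":[0,0,-0.004],"dr":[0,0,0]},
    {"offset":[0,0,-0.006],"dr":[0,0,0]},
    {"offset":[0,0,-0.008],"dr":[0,0,0]},
    {"offset":[0,0,-0.01],"dr":[0,0,0]},
    {"offset":[0.001,0,-0.012],"dr":[0,0,0]},
    {"offset":[0.001,0,-0.014],"dr":[0,0,0]},
    {"offset":[0.001,0,-0.016],"dr":[0,0,0]},
    {"offset":[0.001,0,-0.018],"dr":[0,0,0]},
    {"offset":[0.002,0,-0.02],"dr":[0,0,0]},
    {"offset":[0.002,0,-0.022],"dr":[0,0,0]},
    {"offset":[0.002,0,-0.024],"dr":[0,0,0]},
    {"offset":[0.003,0,-0.026],"dr":[0,0,0]},
    {"offset":[0.003,0,-0.028],"dr":[0,0,0]},
    {"offset":[0.003,0,-0.03],"dr":[0,0,0]},
    {"offset":[0.004,0,-0.032],"dr":[0,0,0]},
    {"offset":[0.004,0,-0.034],"dr":[0,0,0]},
    {"offset":[0.005,0,-0.036],"dr":[0,0,0]},
    {"offset":[0.005,0,-0.038],"dr":[0,0,0]},
    {"offset":[0.005,0,-0.039],"dr":[0,0,0]}
  ]
}}

```text
time_s: 14.02
position: [0.5438, -0.1753, 0.1364]
tcp_rot: [[0.961, 0.276, -0.003], [0.276, -0.961, -0.001], [-0.003, -0.0, -1.0]]
force: [-2.1, -0.7, 6.6]
opening: 0.008
grasp_force: 3.2
```

Request:
{"fn": "servo_tool", "kwargs": {
  "targets": [
    {"offset":[0,0,-0.001],"dr":[0,0,0]},
    {"offset":[0,0,-0.002],"dr":[0,0,0]},
    {"offset":[0,0,-0.003],"dr":[0,0,0]},
    {"offset":[0.001,0,-0.004],"dr":[0,0,0]},
    {"offset":[0.001,0,-0.005],"dr":[0,0,0]},
    {"offset":[0.001,0,-0.006],"dr":[0,0,0]},
    {"offset":[0.001,0,-0.007],"dr":[0,0,0]},
    {"offset":[0.002,0,-0.008],"dr":[0,0,0]},
    {"offset":[0.002,0,-0.009],"dr":[0,0,0]},
    {"offset":[0.002,0,-0.01],"dr":[0,0,0]},
    {"offset":[0.002,0,-0.011],"dr":[0,0,0]},
    {"offset":[0.003,0,-0.012],"dr":[0,0,0]},
    {"offset":[0.003,0,-0.013],"dr":[0,0,0]},
    {"offset":[0.003,0,-0.014],"dr":[0,0,0]},
    {"offset":[0.003,0,-0.015],"dr":[0,0,0]},
    {"offset":[0.004,0,-0.016],"dr":[0,0,0]},
    {"offset":[0.004,0,-0.017],"dr":[0,0,0]},
    {"offset":[0.004,0,-0.018],"dr":[0,0,0]},
    {"offset":[0.004,0,-0.019],"dr":[0,0,0]},
    {"offset":[0.004,0,-0.02],"dr":[0,0,0]}
  ]
}}

```text
time_s: 15.68
position: [0.5484, -0.1739, 0.1564]
tcp_rot: [[0.961, 0.275, -0.001], [0.275, -0.961, -0.0], [-0.001, 0.0, -1.0]]
force: [-1.2, -0.1, 6.2]
opening: 0.005
grasp_force: 3.1
```

Request:
{"fn": "servo_tool", "kwargs": {
  "targets": [
    {"offset":[0,0,-0.0005],"dr":[0,0,0]},
    {"offset":[0,0,-0.001],"dr":[0,0,0]},
    {"offset":[0,0,-0.0015],"dr":[0,0,0]},
    {"offset":[0.001,0,-0.002],"dr":[0,0,0]},
    {"offset":[0.001,0,-0.0025],"dr":[0,0,0]},
    {"offset":[0.001,0,-0.003],"dr":[0,0,0]},
    {"offset":[0.001,0,-0.0035],"dr":[0,0,0]},
    {"offset":[0.001,0,-0.004],"dr":[0,0,0]},
    {"offset":[0.001,0,-0.0045],"dr":[0,0,0]},
    {"offset":[0.001,0,-0.005],"dr":[0,0,0]},
    {"offset":[0.002,0,-0.0055],"dr":[0,0,0]},
    {"offset":[0.002,0,-0.006],"dr":[0,0,0]},
    {"offset":[0.002,0,-0.0065],"dr":[0,0,0]},
    {"offset":[0.002,0,-0.007],"dr":[0,0,0]},
    {"offset":[0.002,0,-0.0075],"dr":[0,0,0]},
    {"offset":[0.002,0,-0.008],"dr":[0,0,0]},
    {"offset":[0.002,0,-0.0085],"dr":[0,0,0]},
    {"offset":[0.002,0,-0.009],"dr":[0,0,0]},
    {"offset":[0.002,0,-0.0095],"dr":[0,0,0]},
    {"offset":[0.002,0,-0.01],"dr":[0,0,0]}
  ]
}}

```text
time_s: 17.35
position: [0.551, -0.1732, 0.1665]
tcp_rot: [[0.961, 0.275, 0.0], [0.275, -0.961, -0.0], [0.0, 0.0, -1.0]]
force: [0.6, 1.5, 7.0]
opening: 0.006
grasp_force: 3.1
```

Request:
{"fn": "servo_tool", "kwargs": {
  "targets": [
    {"offset":[0,0,-0.0005],"dr":[0,0,0]},
    {"offset":[0,0,-0.001],"dr":[0,0,0]},
    {"offset":[0,0,-0.0015],"dr":[0,0,0]},
    {"offset":[0,0,-0.002],"dr":[0,0,0]},
    {"offset":[0,0,-0.0025],"dr":[0,0,0]},
    {"offset":[0,0,-0.003],"dr":[0,0,0]},
    {"offset":[0,0,-0.0035],"dr":[0,0,0]},
    {"offset":[0,0,-0.004],"dr":[0,0,0]},
    {"offset":[0,0,-0.0045],"dr":[0,0,0]},
    {"offset":[0,0,-0.005],"dr":[0,0,0]}
  ]
}}

```text
time_s: 18.18
position: [0.5499, -0.173, 0.1704]
tcp_rot: [[0.961, 0.275, -0.003], [0.275, -0.961, 0.001], [-0.002, -0.001, -1.0]]
force: [-0.7, 0.1, 0.3]
opening: 0.001
grasp_force: 0.0
```

Contact has faded to zero at z≈0.170, so the lid is resting. I'll pull the hand away and check.

Request:
{"fn": "servo_tool", "kwargs": {
  "targets": [
    {"offset":[0,0,-0.002],"dr":[0,0,0]},
    {"offset":[0,0,-0.006],"dr":[0,0,0]},
    {"offset":[0,0,-0.014],"dr":[0,0,0]},
    {"offset":[0,0,-0.025],"dr":[0,0,0]},
    {"offset":[0,0,-0.04],"dr":[0,0,0]},
    {"offset":[-0.01,0.005,-0.055],"dr":[0,0,0]},
    {"offset":[-0.03,0.015,-0.065],"dr":[0,0,0]},
    {"offset":[-0.05,0.03,-0.07],"dr":[0,0,0]},
    {"offset":[-0.07,0.045,-0.07],"dr":[0,0,0]},
    {"offset":[-0.08,0.055,-0.07],"dr":[0,0,0]},
    {"offset":[-0.085,0.06,-0.07],"dr":[0,0,0]},
    {"offset":[-0.085,0.06,-0.07],"dr":[0,0,0]},
    {"offset":[-0.085,0.06,-0.07],"dr":[0,0,0]}
  ]
}}

```text
time_s: 19.27
position: [0.486, -0.2541, 0.2416]
tcp_rot: [[0.962, 0.274, 0.001], [0.274, -0.962, 0.0], [0.001, 0.0, -1.0]]
force: [-0.0, -0.3, 0.2]
opening: 0.005
grasp_force: 0.0
```

```bash
python3 - <<'E'
from rig import bot, viewer
from h import *
s=bot.read_state();print(s['time_s'],s['position'],s['force'])
I=[]
for n in('scene','side'):
    c=viewer.capture(n);a=np.load(f'pics/{n}.npz')['color']
    x=110 if n=='scene' else 90
    d=cv2.absdiff(a,c['color']);I.append(np.vstack([cv2.resize(k[100:300,x:x+260,::-1],None,fx=1.5,fy=1.5) for k in (c['color'],d)]))
cv2.imwrite('pics/m3.png',np.hstack(I))
E
```

```text
19.2667 [ 0.48595343 -0.2540578   0.24159053] [-0.02724792 -0.29250415  0.21847671]
```

View pics/m3.png

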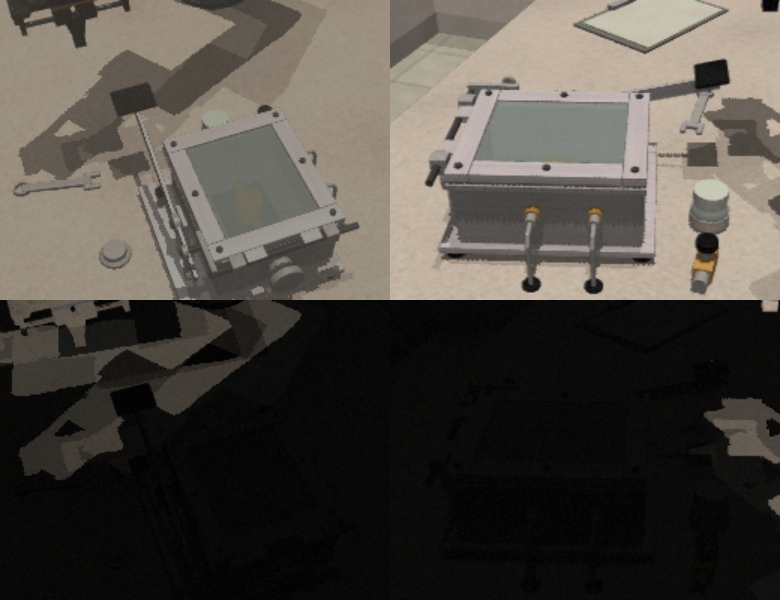

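The lid, lever and bench items match the first pictures. Only the arm and its shadows differ, so I'm handing in.

```bash
python3 -c "
from rig import ticket
print(ticket.hand_in())"
```

```text
the job is handed in; nothing more can be done
None
```

The job is handed in: I pressed the lever to its stop (about 15 N) and held the lid fully open for about 4 s, then lowered it slowly until shut and took the hand clear at 19 s; the last pictures show the lid, lever and loose items as at the start.

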